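# Kit the parts of one toggle clamp

## Robot

A 6-joint arm with a two-finger parallel gripper is mounted at the origin on the work surface. World frame = base frame: x ahead of the robot, y to its left, z up, the work surface at z = 0. Lengths are in m, angles in rad, forces in N, time in s.
With the tool pointing down it reaches from about 0.375 to 0.9 m from the base axis. Payload 3.1 kg.
Tool frame: the origin (TCP) lies between the finger pads; the fingertips stand manip.finger_overhang ahead of it and the grasp point (between the pads) lies 5 mm behind it (manip.finger_overhang is the distance from the TCP to the fingertips, in m); z points along the fingers, y is the line along which they close (so a half turn about z gives the same grasp; the last joint's range is limited). The gripper opens to 85 mm and grips with 20 to 120 N. Pads are 22 mm wide; open, the fingers measure 114 mm over their backs; the gripper's body (76 mm by 85 mm) begins 54 mm behind the grasp point. The pads swing forward as they close: fully open they stand 13 mm farther back than shut.
Start: joints at [-1.502, 0.527, 1.433, -0, 1.181, -0.178], TCP at [0.153, -0.606, 0.245] pointing down, gripper open.
Joint ranges: [-3.08, 3.08], [-0.75, 2.2], [0.22, 2.44], [-1.43, 4.57], [0, 2.65], [-2.85, 2.85]. Speed limits (rad/s): [2.79, 2.79, 3.14, 3.14, 3.14, 3.14].

## Interface

Orientations are given as a unit quaternion [x, y, z, w].
In Python, from station import manip gives the robot as it stands.
- The arm moves only by the tool drive_tool, never from a script. Its argument "plan" is a list of rows, each a list of 7 numbers: the shift along the tool's x, y, z in m, then the turn, a rotation vector about the tool's x, y, z in degrees, then the opening, from -1 (shut) to 1 (fully open). In form: [[x, y, z, wx, wy, wz, gripper], ...]. A call has 1 to 10 rows; each row shifts and turns the commanded pose from where the row before left it, along the tool's axes as they then stand; what a row does not reach is not made up. A row lasts 1/10 s, in which the tool goes at most 50 mm and 8.59 degrees, less where a joint would pass 70% of its speed; a pose out of reach is approached as far as the arm can. A call is refused whole if a number of a shift passes 0.05 or a number of a turn 8.59, either way. A call with a gripper value outside its range is refused whole. The fingers move at their own pace and stop on an object; "newtons" is the grip in N (left out, the last holds). Time passes only in rows, so rows that do not move let the fingers close. It gives the time, the measured TCP pose, the force, the opening and the grip force at its end, in the units of the state.
- manip.sense(): the state, without advancing time (a new reading comes with each control period).
- manip.snapshot(name): name is "scene" or "top"; returns a dict with "image" (480x640x3 uint8, red, green, blue), "z_map" (480x640 float32, m along the optical axis (not along the pixel's ray), 0 where there is no reading), "fov_y" (degrees; the focal length in pixels is half the picture's height over the tangent of half this angle, whatever the lens; pixels are square), "cx", "cy" (the principal point, pixels), "extrinsics" (4x4, takes a point from camera to world coordinates). Camera axes: x right, y up, looking along -z (the intrinsics and any distortion apply to the point x, -y, -z); pixel columns grow to the right and rows downward; lengths in m; the calibration is good to about 2 mm. A picture is of the moment at which its call begins.
- manip.sign_off(): hands the job in; it is judged then, once.
The state is a dict: "t": time; "q": joint angles; "qd": joint speeds; "tau": joint torques, N m; "tcp_pos": TCP position; "tool_rot": TCP orientation; "force": force on the tool from outside, world axes, zero at the start; "ft_torque": the same for the moment, N m; "finger_gap": opening from 0.0 (shut) to 1.0 (fully open); "gripper_force": force on a finger pad.
Only numpy, scipy, OpenCV 4.12 (cv2) and the standard library are available. Lean on these libraries where they do the work, as an engineer would, in place of code of your own. Each camera call takes 0.05 s, during which the arm holds its last target. There are 200 camera calls.

## Task

Kit one clamp: set each of its four parts - the flat plate with two holes, the ring with the bore, the red lever grip and the upright white pillar - into the recess of its shape in the blue tray, fully down and not dropped. Plate and grip lie flat along their recesses, and the pillar stands in the smaller round one. Leave the two rejects where they lie: the bent plate, which would rock if pressed on its raised end, and the solid disc without a bore.

Things in the scene. Friction and masses are not known exactly. Their poses are not given: they have to be found in the camera images.
- flat_plate: flat aluminium plate with two 9 mm holes, 64 mm (its x) by 40 mm (its y), 10 mm thick, lying flat on the bench. Origin: centre of its underside, z up; the same after a half turn
- bent_plate: look-alike, stays: the same plate (40 mm wide along y, 10 mm thick, two holes) but bent across its middle: one part (36 mm, towards -x) lies on the bench, the other (28 mm, towards +x) rises at 32 degrees; it rocks when its raised end is pressed. Origin: on the underside of the lying part, 4 mm from the bend, z up
- collar: dark steel ring, 48 mm outer diameter, 26 mm bore through it, 18 mm high, lying flat. Origin: centre of its underside, z up
- blank: look-alike, stays: solid dark steel disc without a bore, 48 mm diameter, 18 mm high, lying flat. Origin: centre of its underside, z up
- grip: loose red plastic lever grip with black ribs, a bar 84 mm long (its x), 22 mm wide (its y; a 27 mm wide lip only over the last 7 mm at +x), 18 mm high, lying flat. Origin: centre of its underside, z up; it may be laid either way round
- spacer: white plastic round pillar, 30 mm diameter, 48 mm tall, standing upright. Origin: centre of its underside, z up
- nest_plate: dark insert 112 (its x) by 104 mm (its y), 8 mm thick, fixed in a blue tray (walls 22 mm above the bench, inserts two by two, edge to edge); its rectangular recess, the wider of the two rectangular ones, is 82 mm (x) by 58 mm (y), for the plate. The recess is 4 mm deep, pale floor, centred. Origin: centre of the underside, 4 mm above the bench, z up; recess floor at z = 4 mm, top at 8 mm
- nest_collar: dark insert 112 (its x) by 104 mm (its y), 8 mm thick, fixed in a blue tray (walls 22 mm above the bench, inserts two by two, edge to edge); its round recess, the larger of the two round ones, is 66 mm in diameter, for the ring. The recess is 4 mm deep, pale floor, centred. Origin: centre of the underside, 4 mm above the bench, z up; recess floor at z = 4 mm, top at 8 mm
- nest_grip: dark insert 112 (its x) by 104 mm (its y), 8 mm thick, fixed in a blue tray (walls 22 mm above the bench, inserts two by two, edge to edge); its rectangular recess, the narrow slot, is 102 mm (x) by 40 mm (y), for the red grip. The recess is 4 mm deep, pale floor, centred. Origin: centre of the underside, 4 mm above the bench, z up; recess floor at z = 4 mm, top at 8 mm
- nest_spacer: dark insert 112 (its x) by 104 mm (its y), 8 mm thick, fixed in a blue tray (walls 22 mm above the bench, inserts two by two, edge to edge); its round recess, the smaller of the two round ones, is 46 mm in diameter, for the white pillar. The recess is 4 mm deep, pale floor, centred. Origin: centre of the underside, 4 mm above the bench, z up; recess floor at z = 4 mm, top at 8 mm
Not all that is in view belongs to the job. Leave any yellow look-alike of the nest_plate alone. Leave any green look-alike of the collar alone.

How it is judged:
At the end, for the whole second after the job is handed in: Each of the four parts is released and at rest in its own recess: within 13 mm of the centre, underside within 2 mm of the floor, tilted under 0.12 rad, plate and grip within 0.35 rad of the recess's length; bent plate and solid disc within 25 mm of where they lay (horizontal distance between flat_plate and nest_plate below 0.013 m and z of flat_plate in the frame of nest_plate between 0.002 and 0.006 m and angle between each of flat_plate, collar, grip, spacer's own z axis and vertical below 0.12 rad and linear speed of each of flat_plate, collar, grip, spacer below 0.02 m/s and angular speed of each of flat_plate, collar, grip, spacer below 0.2 rad/s and horizontal distance between collar and nest_collar below 0.013 m and z of collar in the frame of nest_collar between 0.002 and 0.006 m and horizontal distance between grip and nest_grip below 0.013 m and z of grip in the frame of nest_grip between 0.002 and 0.006 m and horizontal distance between spacer and nest_spacer below 0.013 m and z of spacer in the frame of nest_spacer between 0.002 and 0.006 m and angle between the x axis of flat_plate and the x axis of nest_plate, either way round below 0.35 rad and angle between the x axis of grip and the x axis of nest_grip, either way round below 0.35 rad and distance of each of bent_plate, blank from where it was at the start of the episode below 0.025 m); the robot touches nothing.
It fails at once if a part is dropped into its recess from more than about 20 mm ((horizontal distance between flat_plate and nest_plate below 0.03 m and z of flat_plate in the frame of nest_plate below 0.03 m and linear speed of flat_plate above 0.6 m/s) or (horizontal distance between collar and nest_collar below 0.03 m and z of collar in the frame of nest_collar below 0.03 m and linear speed of collar above 0.6 m/s) or (horizontal distance between grip and nest_grip below 0.03 m and z of grip in the frame of nest_grip below 0.03 m and linear speed of grip above 0.6 m/s) or (horizontal distance between spacer and nest_spacer below 0.03 m and z of spacer in the frame of nest_spacer below 0.03 m and linear speed of spacer above 0.6 m/s)).
It fails at once if the bent plate is moved more than 25 mm (distance of bent_plate from where it was at the start of the episode above 0.025 m).
It fails at once if the blank is moved more than 25 mm (distance of blank from where it was at the start of the episode above 0.025 m).
It also fails if it takes over 96 s, if anything falls off the work surface, if the arm or the gripper's body presses on something with over 40 N, if the wrist force passes 120 N, or if a joint passes its speed limit or range.

## Working session

There is one attempt and no reset: what is moved stays moved. The work goes in short steps, Python scripts to look and compute and a tool call to move; the robot and the scene stay as the last step left them, time stands still between calls to the robot, and variables do not carry over. Pictures are saved under pics/ and viewed, at most 14 in all, crops included, and the job is handed in when it is done.

Besides the shell and the picture viewer there is one more tool, called after "Call:" by a JSON object that holds its "name" and its "arguments". drive_tool: Moves the arm, as the interface text tells. Its arguments: {"type":"object","properties":{"plan":{"type":"array"},"newtons":{"type":"number"}},"required":["plan"]}

```bash
mkdir -p pics; ls
python3 - <<'E'
from station import manip
import cv2,numpy as np
for n in("scene","top"):
    s=manip.snapshot(n);np.savez(n+".npz",**s)
    cv2.imwrite(f"pics/{n}1.png",s["image"][:,:,::-1]);print(n,s["fov_y"],s["cx"],s["cy"],s["extrinsics"].round(3).tolist(),[k for k in s])
print(manip.finger_overhang,manip.sense())
E
```

```text
pics
scene 43.162333668141 314.78548678833823 228.08718430167008 [[0.042, -0.787, 0.616, 1.27], [0.999, 0.043, -0.013, 0.041], [-0.016, 0.616, 0.788, 0.943], [0.0, 0.0, 0.0, 1.0]] ['image', 'z_map', 'fov_y', 'cx', 'cy', 'extrinsics']
top 45.72029565651499 318.6286370351546 239.43355342568816 [[0.026, 0.985, -0.169, 0.35], [-0.999, 0.029, 0.015, 0.073], [0.02, 0.168, 0.986, 1.218], [0.0, 0.0, 0.0, 1.0]] ['image', 'z_map', 'fov_y', 'cx', 'cy', 'extrinsics']
0.014 {'t': 0.1, 'q': array([-1.50250253e+00,  5.28377229e-01,  1.43378123e+00,  4.65052899e-06,
        1.18141907e+00, -1.78516455e-01]), 'qd': array([ 0.0001427 , -0.00090192, -0.0031542 , -0.00097081, -0.00041637,
       -0.00096343]), 'tau': array([-7.72288149e-05, -4.43305635e+01, -1.78586733e+01, -1.56817932e-04,
        3.88416258e-03, -8.55395371e-06]), 'tcp_pos': array([ 0.15267156, -0.60542219,  0.24442674]), 'tool_rot': array([ 9.92394866e-01,  1.23091204e-01,  5.68140969e-05, -9.90815206e-04]), 'force': array([-0.90104751,  0.61158574,  0.0226228 ]), 'ft_torque': array([-0.02758289,  0.00395881,  0.02029412]), 'gripper_force': 0.0, 'finger_gap': 1.003708079897727}
```

View pics/top1.png

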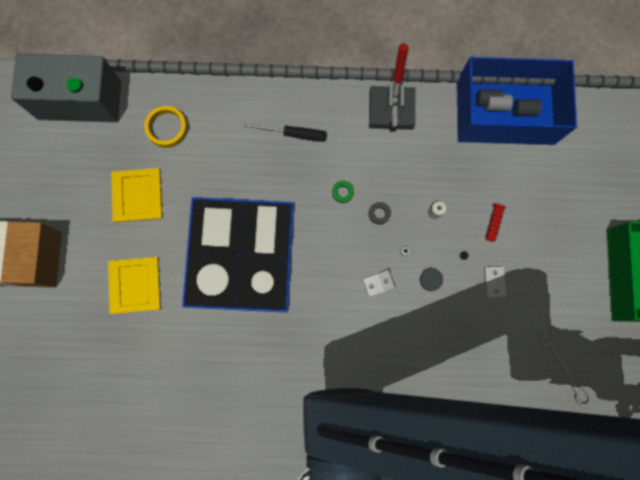

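View pics/scene1.png

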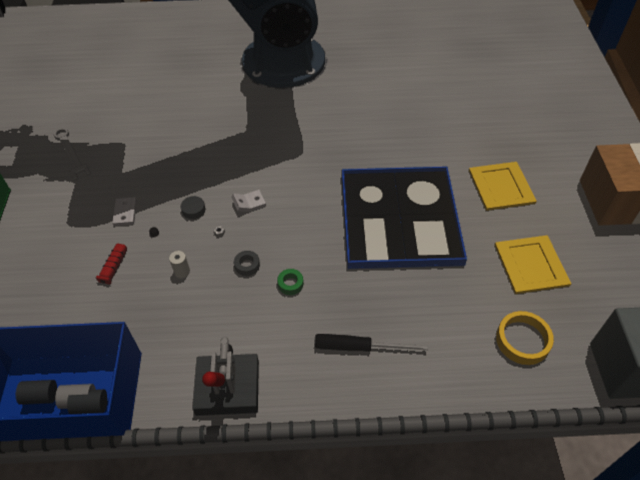

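The top view shows the tray at about (240,255), with the plate recess at (217,227), grip slot (266,230), collar recess (212,280) and spacer recess (262,282). The ring is at (380,213), pillar (438,208), grip (495,222), disc (431,279), and the two plates at (379,282) and (495,281). The scene view agrees with this.

```bash
cat > h.py <<'E'
import numpy as np,cv2
def cloud(s):
    h,w=s["z_map"].shape;f=h/2/np.tan(np.radians(float(s["fov_y"]))/2)
    v,u=np.mgrid[:h,:w];z=s["z_map"]
    c=np.stack([(u-s["cx"])/f*z,-(v-s["cy"])/f*z,-z,np.ones_like(z)],-1)
    return (c@s["extrinsics"].T)[...,:3]
def px(s,u,v,Z):
    f=240/np.tan(np.radians(float(s["fov_y"]))/2);E=s["extrinsics"]
    d=E[:3,:3]@[(u-s["cx"])/f,-(v-s["cy"])/f,-1];o=E[:3,3]
    return o+d*(Z-o[2])/d[2]
def proj(s,p):
    f=240/np.tan(np.radians(float(s["fov_y"]))/2);E=s["extrinsics"]
    c=E[:3,:3].T@(np.array(p)-E[:3,3]);return s["cx"]+f*c[0]/-c[2],s["cy"]-f*c[1]/-c[2]
E
python3 - <<'E'
from h import *
for n,pts in(("top",[(30,180),(300,150),(340,300),(560,200),(150,340),(560,160)]),("scene",[(60,300),(300,230),(300,310),(450,300),(220,180)])):
    s=dict(np.load(n+".npz"));P=cloud(s)
    for u,v in pts: print(n,u,v,P[v,u].round(4))
    # blobs above bench
    m=((P[...,2]>.006)&(P[...,2]<.07)&(s["z_map"]>0)).astype(np.uint8)
    k,l,st,c=cv2.connectedComponentsWithStats(m)
    for i in range(1,k):
        if 30<st[i,4]<3500:
            q=P[l==i];r=cv2.minAreaRect((q[:,:2]*1000).astype(np.float32));top=q[q[:,2]>np.percentile(q[:,2],90)-.004];rt=cv2.minAreaRect((top[:,:2]*1000).astype(np.float32))
            print(n,c[i].round(),st[i,4],"z",np.percentile(q[:,2],[5,50,95]).round(4),"top",np.round(rt[0],1),np.round(rt[1],1),round(rt[2],1))
a=cv2.imread("pics/top1.png")[165:315,340:530];b=cv2.imread("pics/scene1.png")[180:300,90:310]
cv2.imwrite("pics/c1.png",cv2.resize(a,None,fx=4,fy=4,interpolation=2));
E
```

```text
top 30 180 [6.714e-01 6.894e-01 1.000e-04]
top 300 150 [ 0.76    0.1016 -0.0029]
top 340 300 [ 0.4285  0.0057 -0.0017]
top 560 200 [ 0.6616 -0.4762  0.0033]
top 150 340 [0.3341 0.4021 0.0012]
top 560 160 [ 0.7541 -0.481   0.0019]
top [476. 111.] 2155 z [0.0105 0.0288 0.0658] top [ 813.2 -324.5] [263.9 123.3] 55.4
top [521.  91.] 3288 z [0.0078 0.0404 0.065 ] top [ 918.9 -395.4] [235. 106.] 57.8
top [607.  81.] 741 z [0.0144 0.0249 0.0304] top [ 937.5 -583.9] [149.6  23.4] 89.5
top [391. 109.] 1630 z [0.0153 0.0303 0.065 ] top [841.4 -98.6] [83.5 29.9] 15.4
top [396.  98.] 57 z [0.0288 0.0622 0.0689] top [ 859.  -103.9] [11.8 22.4] 43.4
top [165. 126.] 693 z [0.0088 0.0226 0.0276] top [797.5 398.6] [88.3 88.8] 34.6
top [296. 132.] 607 z [0.0116 0.0216 0.0281] top [791.1  92.5] [94.2 21.3] 84.1
top [136. 195.] 1107 z [0.0062 0.008  0.0117] top [644.5 454.2] [112.8 105. ] 6.5
top [342. 191.] 294 z [0.0097 0.0171 0.0215] top [663.4   5.9] [44.7 45.3] 46.4
top [437. 210.] 225 z [0.0122 0.0466 0.0517] top [ 624.4 -195.8] [27.9 26.2] 26.9
top [379. 213.] 297 z [0.0099 0.0177 0.0215] top [61
[... 2758 characters left out ...]
92.2 -367. ] [  5.5 192.8] 0.3
scene [224. 348.] 193 z [0.0337 0.0657 0.069 ] top [ 818.7 -100.4] [10.8 38.9] 89.3
scene [227. 388.] 2980 z [0.0141 0.0311 0.0352] top [ 859.5 -100.3] [91.6 99.9] 0.4
scene [ 64. 394.] 2707 z [0.0065 0.0438 0.0504] top [ 873.7 -356.6] [139.2  38.8] 79.6
scene [109. 365.] 32 z [0.0061 0.0074 0.0091] top [ 811.9 -297.7] [19.8 11.7] 56.6
scene [221. 368.] 87 z [0.0501 0.0659 0.0691] top [ 853.9 -102.4] [14.5 15.2] 87.0
scene [ 38. 369.] 37 z [0.0062 0.0069 0.0084] top [ 812.1 -418.4] [26.6 13.6] 44.4
scene [103. 383.] 44 z [0.0061 0.0068 0.0085] top [ 843.5 -304.1] [21.5 12.7] 61.0
scene [ 10. 413.] 40 z [0.0061 0.0069 0.0081] top [ 885.7 -445.7] [23.5  9.5] 78.9
```

View pics/c1.png

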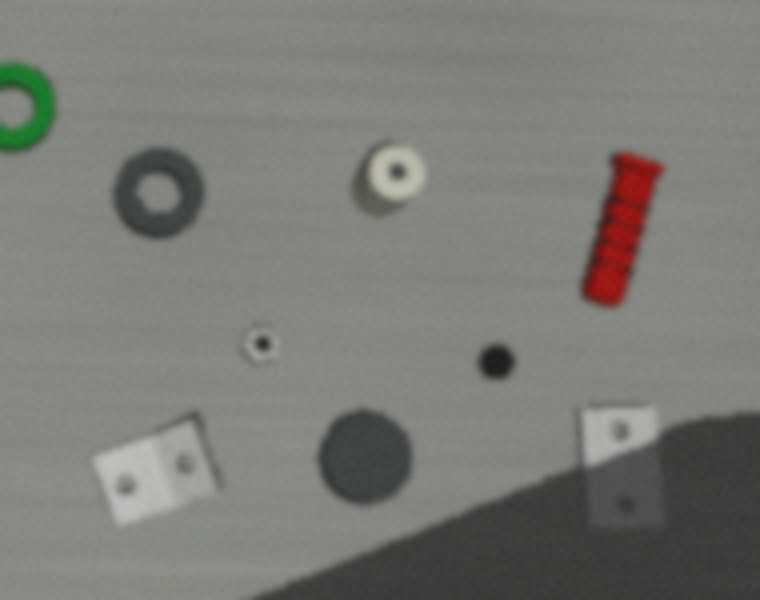

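Crop: the left plate at crop (155,475) has a bend line and a raised right half, so it is the reject. The flat plate is at (622,465), and the disc without a bore at (365,457). The grip's lip end points to +x. Next I'll measure the tray.

Run:
```python
from h import *
for n,(x0,x1,y0,y1) in(("top",(180,300,195,315)),("scene",(338,470,165,270))):
    s=dict(np.load(n+".npz"));im=s["image"];m=np.zeros(im.shape[:2],np.uint8)
    m[y0:y1,x0:x1]=(im[y0:y1,x0:x1].min(2)>110)
    k,l,st,c=cv2.connectedComponentsWithStats(m)
    for i in range(1,k):
        if st[i,4]>100:
            v,u=np.where(l==i);q=np.array([px(s,a,b,.008)[:2] for a,b in zip(u,v)])*1000
            r=cv2.minAreaRect(q.astype(np.float32));print(n,c[i].round(1),"mean",q.mean(0).round(1),"rect",np.round(r[0],1),np.round(r[1],1),round(r[2],1))
```

```text
top [242.9 255. ] mean [519.3 216.1] rect [521.  225.5] [257.9 258.9] 1.8
top [265.3 229.4] mean [575.5 170.6] rect [576.1 170.4] [ 40.5 101.9] 88.8
top [216.2 226.7] mean [578.1 276.5] rect [578.4 276.4] [58.  81.8] 89.1
top [212.1 279.2] mean [464.4 278.9] rect [465.  279.1] [64.2 63.5] 3.0
top [262.1 281.6] mean [462.3 172.6] rect [462.6 171.9] [44.7 44.7] 1.6
scene [422.8 192.6] mean [459.7 280.3] rect [459.2 280. ] [63.6 57. ] 86.7
scene [370.6 193.9] mean [457.4 173.9] rect [457.5 173.8] [43.2 37.9] 86.8
scene [375.1 239.2] mean [572.8 171.1] rect [571.4 171.1] [38.9 97.5] 88.7
scene [430.3 237.9] mean [575.4 277.3] rect [574.4 277.4] [56.6 79. ] 88.8
```

```bash
cat >> h.py <<'E'
def go(x,y,z,psi):
    from station import manip
    from scipy.spatial.transform import Rotation as R
    s=manip.sense();M=R.from_quat(s["tool_rot"]).as_matrix();p=np.degrees(np.arctan2(M[1,0],M[0,0]))
    T=np.radians(psi);A=np.array([[np.cos(T),np.sin(T),0],[np.sin(T),-np.cos(T),0],[0,0,-1.]])
    print("t %.1f psi %.2f turn wz %.2f"%(s["t"],p,p-psi),"tilt",np.round(R.from_matrix(M.T@A).as_rotvec(degrees=True),2))
    d=np.array([x,y,z])-s["tcp_pos"];print("shift before turn",(M.T@d).round(4),"after",(A.T@d).round(4),"tcp",s["tcp_pos"].round(4),"F",s["force"].round(1),"gap",round(s["finger_gap"],3),s["gripper_force"])
E
python3 -c "
from h import *
go(.477,-.3245,.06,3.4)"
```

```text
t 0.1 psi 14.14 turn wz 10.74 tilt [-1.100e-01 -1.000e-02  1.074e+01]
shift before turn [ 0.3831 -0.1928  0.1849] after [ 0.3404 -0.2612  0.1844] tcp [ 0.1527 -0.6054  0.2444] F [-0.9  0.6  0. ] gap 1.004 0.0
```

Call:
{"name": "drive_tool", "arguments": {"plan": [[0,0,0,0,0,5.37,0.4],[0,0,0,0,0,5.37,0.4],[0.034,-0.0261,0.01,0,0,0,0.4],[0.034,-0.0261,0.01,0,0,0,0.4],[0.034,-0.0261,0.01,0,0,0,0.4],[0.034,-0.0261,0.01,0,0,0,0.4],[0.034,-0.0261,0.01,0,0,0,0.4],[0.034,-0.0261,0.01,0,0,0,0.4],[0.034,-0.0261,0.01,0,0,0,0.4],[0.034,-0.0261,0.01,0,0,0,0.4]], "newtons": 40}}

```text
t: 1.1
tcp_pos: [0.4128, -0.38, 0.1647]
tool_rot: [1.0, 0.03, -0.0, -0.0]
force: [1.3, -0.3, -0.4]
finger_gap: 0.701
gripper_force: 0.0
```

Call:
{"name": "drive_tool", "arguments": {"plan": [[0.034,-0.0261,0.0,0,0,0,0.4],[0.034,-0.0261,0.0,0,0,0,0.4],[0,0,0.03,0,0,0,0.4],[0,0,0.03,0,0,0,0.4],[0,0,0.03,0,0,0,0.4],[0,0,0,0,0,0,0.4],[0,0,0,0,0,0,0.4]]}}

```text
t: 1.8
tcp_pos: [0.4764, -0.3251, 0.075]
tool_rot: [1.0, 0.03, -0.001, -0.001]
force: [0.5, -0.7, 0.1]
finger_gap: 0.702
gripper_force: 0.0
```

Run:
```python
from h import *
from station import manip
go(.477,-.3245,.03,3.4)
s=manip.snapshot("scene");np.savez("s2.npz",**s)
im=s["image"][:,:,::-1]
cv2.imwrite("pics/s2.png",cv2.resize(im[130:260,40:210],None,fx=4.6,fy=4.6,interpolation=2))
```

```text
t 1.8 psi 3.40 turn wz -0.00 tilt [-0.07  0.06 -0.  ]
shift before turn [ 0.0007 -0.0005  0.045 ] after [ 0.0006 -0.0006  0.045 ] tcp [ 0.4764 -0.3251  0.075 ] F [ 0.5 -0.7  0.1] gap 0.702 0.0
```

View pics/s2.png

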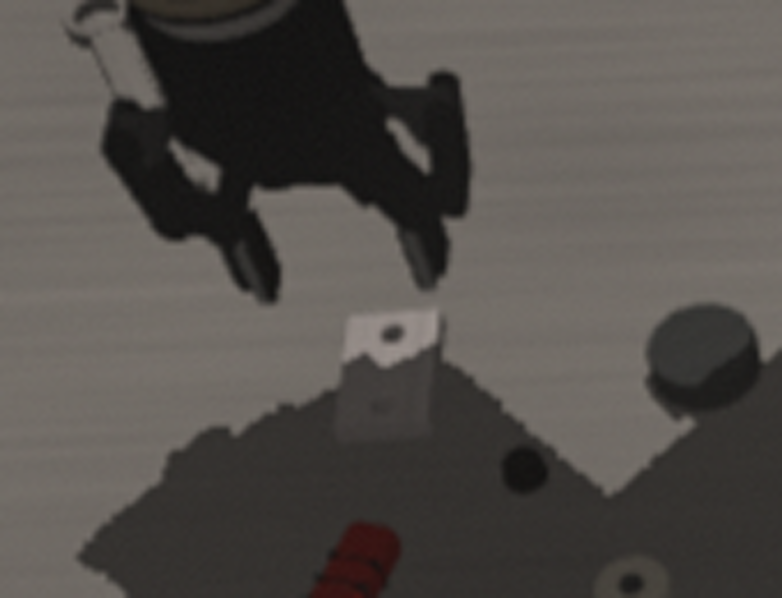

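The fingers straddle the plate in the crop, with fingertips at about (268,300) and (430,288). I'll get the tip height from the ray at x≈0.476.

Run:
```python
from h import *
s=dict(np.load("s2.npz"))
for u,v in((133.5,192.6),(98.3,195.2)):
    for z in(.05,.06,.07,.08): print(z,px(s,u,v,z).round(4))
P=cloud(s)
for sl in((slice(180,193),slice(128,137)),(slice(183,196),slice(92,101))):
    q=P[sl].reshape(-1,3);q=q[q[:,2]>.04];print(q[np.argsort(q[:,2])[:6]].round(3).tolist())
```

```text
0.05 [ 0.4643 -0.2972  0.05  ]
0.06 [ 0.4733 -0.2934  0.06  ]
0.07 [ 0.4824 -0.2896  0.07  ]
0.08 [ 0.4914 -0.2859  0.08  ]
0.05 [ 0.4673 -0.3658  0.05  ]
0.06 [ 0.4763 -0.3612  0.06  ]
0.07 [ 0.4852 -0.3567  0.07  ]
0.08 [ 0.4942 -0.3521  0.08  ]
[[0.482, -0.292, 0.071], [0.483, -0.288, 0.073], [0.481, -0.29, 0.073], [0.484, -0.29, 0.073], [0.482, -0.288, 0.074], [0.484, -0.295, 0.074]]
[[0.473, -0.357, 0.066], [0.467, -0.357, 0.068], [0.483, -0.358, 0.068], [0.471, -0.356, 0.069], [0.474, -0.355, 0.07], [0.485, -0.359, 0.071]]
```

Call:
{"name": "drive_tool", "arguments": {"plan": [[0,0,0.03,0,0,0,0.3],[0,0,0.02,0,0,0,0.3],[0,0,0.01,0,0,0,0.3],[0,0,0,0,0,0,0.1],[0,0,0,0,0,0,-0.2],[0,0,0,0,0,0,-0.3],[0,0,0,0,0,0,-0.4],[0,0,0,0,0,0,-0.4],[0,0,0,0,0,0,-0.4],[0,0,0,0,0,0,-0.4]], "newtons": 50}}

```text
t: 2.85
tcp_pos: [0.4773, -0.326, 0.0166]
tool_rot: [1.0, 0.03, 0.001, 0.001]
force: [-0.8, 1.0, 6.0]
finger_gap: 0.445
gripper_force: 50.9
```

Call:
{"name": "drive_tool", "arguments": {"plan": [[0,0,0,0,0,0,0.2],[0,0,0,0,0,0,0.2],[0,0,-0.005,0,0,0,0.2],[0,0,0,0,0,0,-0.1],[0,0,0,0,0,0,-0.4],[0,0,0,0,0,0,-0.4],[0,0,0,0,0,0,-0.4],[0,0,0,0,0,0,-0.4],[0,0,0,0,0,0,-0.4]]}}

```text
t: 3.75
tcp_pos: [0.4768, -0.3255, 0.0212]
tool_rot: [1.0, 0.03, 0.0, 0.0]
force: [-0.9, 0.7, 6.5]
finger_gap: 0.431
gripper_force: 49.3
```

Call:
{"name": "drive_tool", "arguments": {"plan": [[0,0,-0.01,0,0,0,-0.4],[0,0,-0.03,0,0,0,-0.4],[0,0,-0.03,0,0,0,-0.4],[0,0,-0.03,0,0,0,-0.4],[0,0,0,0,0,0,-0.4]]}}

```text
t: 4.25
tcp_pos: [0.4787, -0.3273, 0.1246]
tool_rot: [1.0, 0.03, 0.003, 0.003]
force: [0.2, -1.1, -0.4]
finger_gap: 0.425
gripper_force: 50.1
```

Run:
```python
from h import *
from station import manip
go(.5775,.2765,.12,-1.2)
s=manip.snapshot("scene");np.savez("s2.npz",**s)
im=s["image"][:,:,::-1]
cv2.imwrite("pics/s3.png",cv2.resize(im[110:240,40:210],None,fx=4.6,fy=4.6,interpolation=2))
```

```text
t 4.2 psi 3.42 turn wz 4.62 tilt [ 0.37 -0.35  4.61]
shift before turn [ 0.1345 -0.5968  0.0014] after [ 0.0861 -0.6057  0.0046] tcp [ 0.4787 -0.3273  0.1246] F [ 0.2 -1.1 -0.4] gap 0.425 50.11384069919586
```

View pics/s3.png

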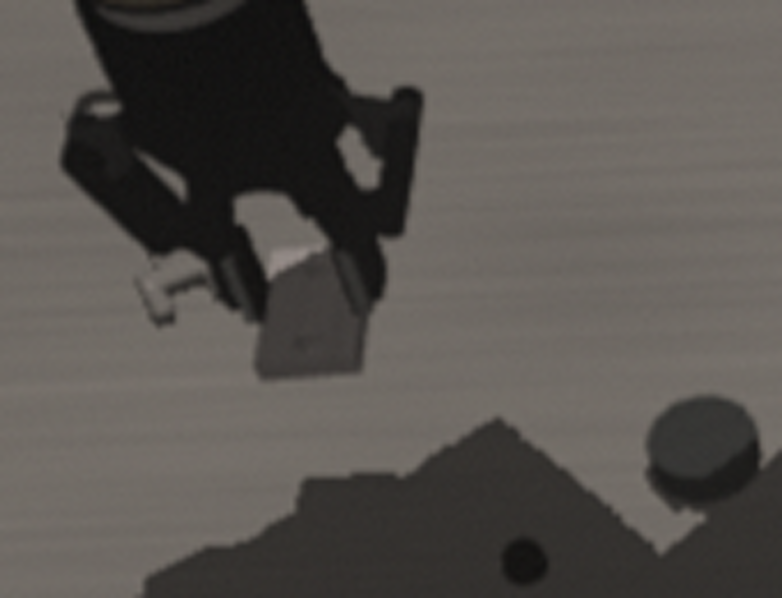

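The plate is held between the pads at crop (315,310), roughly level. Carrying it to the tray now.

Call:
{"name": "drive_tool", "arguments": {"plan": [[0,0,0,0,0,4.6,-0.4],[0.0066,-0.0466,0,0,0,0,-0.4],[0.0066,-0.0466,0,0,0,0,-0.4],[0.0066,-0.0466,0,0,0,0,-0.4],[0.0066,-0.0466,0,0,0,0,-0.4],[0.0066,-0.0466,0,0,0,0,-0.4],[0.0066,-0.0466,0,0,0,0,-0.4],[0.0066,-0.0466,0,0,0,0,-0.4],[0.0066,-0.0466,0,0,0,0,-0.4],[0.0066,-0.0466,0,0,0,0,-0.4]]}}

```text
t: 5.3
tcp_pos: [0.5437, 0.0947, 0.1189]
tool_rot: [1.0, -0.01, -0.002, -0.0]
force: [-0.3, -0.3, -0.7]
finger_gap: 0.434
gripper_force: 50.1
```

Call:
{"name": "drive_tool", "arguments": {"plan": [[0.0066,-0.0466,0,0,0,0,-0.4],[0.0066,-0.0466,0,0,0,0,-0.4],[0.0066,-0.0466,0,0,0,0,-0.4],[0.0066,-0.0466,0,0,0,0,-0.4],[0,0,0.02,0,0,0,-0.4],[0,0,0.02,0,0,0,-0.4],[0,0,0,0,0,0,-0.4],[0,0,0,0,0,0,-0.4]]}}

```text
t: 6.1
tcp_pos: [0.574, 0.2781, 0.0789]
tool_rot: [1.0, -0.011, -0.002, 0.0]
force: [0.2, 0.5, -0.3]
finger_gap: 0.431
gripper_force: 50.2
```

Run:
```python
from h import *
from station import manip
go(.5775,.2765,.0292,-1.2)
s=manip.snapshot("scene");np.savez("s2.npz",**s)
im=s["image"][:,:,::-1]
cv2.imwrite("pics/s4.png",cv2.resize(im[150:270,340:480],None,fx=5,fy=5,interpolation=2))
```

```text
t 6.1 psi -1.21 turn wz -0.01 tilt [ 0.05  0.18 -0.01]
shift before turn [0.0036 0.0015 0.0497] after [0.0035 0.0016 0.0497] tcp [0.574  0.2781 0.0789] F [ 0.2  0.5 -0.3] gap 0.431 50.227378606796265
```

View pics/s4.png

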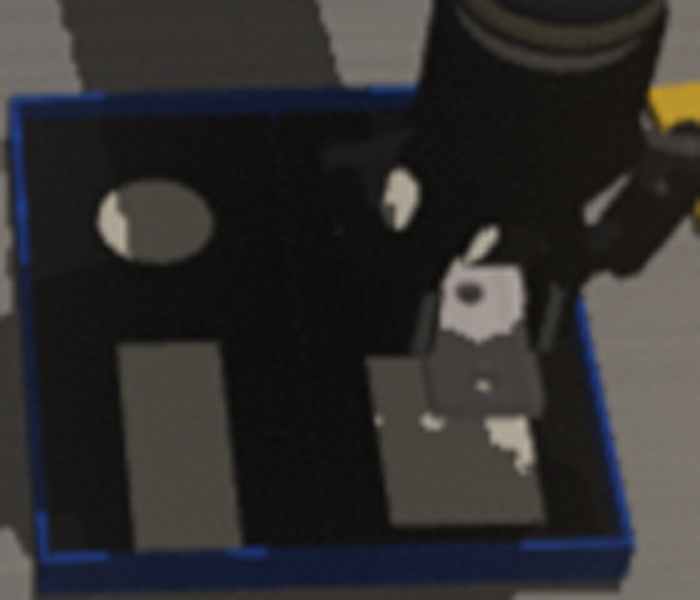

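The plate hangs level over its recess, crop (480,340) against a recess centre of about (455,440), which fits the height difference. Lowering.

Call:
{"name": "drive_tool", "arguments": {"plan": [[0.0035,0.0015,0.02,0,0,0,-0.4],[0,0,0.02,0,0,0,-0.4],[0,0,0.005,0,0,0,-0.4],[0,0,0.003,0,0,0,-0.4],[0,0,0.0015,0,0,0,-0.4],[0,0,0,0,0,0,-0.4],[0,0,0,0,0,0,-0.4]]}}

```text
t: 6.85
tcp_pos: [0.5791, 0.2771, 0.0317]
tool_rot: [1.0, -0.01, 0.001, -0.0]
force: [0.7, 0.2, -0.7]
finger_gap: 0.43
gripper_force: 50.2
```

Call:
{"name": "drive_tool", "arguments": {"plan": [[0,0,0.001,0,0,0,-0.4],[0,0,0.001,0,0,0,-0.4],[0,0,0.001,0,0,0,-0.4],[0,0,0,0,0,0,-0.4],[0,0,0,0,0,0,-0.4]]}}

```text
t: 7.35
tcp_pos: [0.5788, 0.2771, 0.0293]
tool_rot: [1.0, -0.01, 0.0, -0.0]
force: [-1.8, -0.6, 6.9]
finger_gap: 0.426
gripper_force: 52.2
```

Contact at the expected height; release and rise.

Call:
{"name": "drive_tool", "arguments": {"plan": [[0,0,0,0,0,0,0.0],[0,0,0,0,0,0,0.2],[0,0,0,0,0,0,0.25],[0,0,0,0,0,0,0.25],[0,0,-0.005,0,0,0,0.25],[0,0,-0.03,0,0,0,0.25],[0,0,-0.04,0,0,0,0.4],[0,0,-0.04,0,0,0,0.4],[0,0,0,0,0,0,0.4]]}}

```text
t: 8.25
tcp_pos: [0.5826, 0.2783, 0.1494]
tool_rot: [1.0, -0.01, 0.006, -0.002]
force: [0.2, -0.1, 0.7]
finger_gap: 0.699
gripper_force: 0.0
```

Run:
```python
from h import *
go(.605,-.327,.145,-15.5)
```

```text
t 8.2 psi -1.19 turn wz 14.31 tilt [-0.31 -0.68 14.31]
shift before turn [0.0349 0.6047 0.0025] after [0.1833 0.5773 0.0044] tcp [0.5826 0.2783 0.1494] F [ 0.2 -0.1  0.7] gap 0.699 0.0
```

Call:
{"name": "drive_tool", "arguments": {"plan": [[0.0027,0.0465,0,0,0,0,0.1],[0.0027,0.0465,0,0,0,0,0.1],[0.0027,0.0465,0,0,0,0,0.1],[0.0027,0.0465,0,0,0,0,0.1],[0.0027,0.0465,0,0,0,0,0.1],[0.0027,0.0465,0,0,0,0,0.1],[0.0027,0.0465,0,0,0,0,0.1],[0.0027,0.0465,0,0,0,0,0.1],[0.0027,0.0465,0,0,0,0,0.1],[0.0027,0.0465,0,0,0,0,0.1]]}}

```text
t: 9.25
tcp_pos: [0.5952, -0.1902, 0.1423]
tool_rot: [1.0, -0.011, -0.0, -0.0]
force: [1.6, 0.9, 0.7]
finger_gap: 0.552
gripper_force: 0.0
```

Call:
{"name": "drive_tool", "arguments": {"plan": [[0.0027,0.0465,0,0,0,0,0.1],[0.0027,0.0465,0,0,0,0,0.1],[0.0027,0.0465,0,0,0,0,0.1],[0,0,0.03,0,0,7.5,0.1],[0,0,0.03,0,0,7.3,0.1],[0,0,0,0,0,0,0.1],[0,0,0,0,0,0,0.1]]}}

```text
t: 9.95
tcp_pos: [0.6004, -0.3276, 0.082]
tool_rot: [0.99, -0.138, -0.001, -0.001]
force: [0.5, 0.7, 0.3]
finger_gap: 0.551
gripper_force: 0.0
```

Run:
```python
from h import *
from station import manip
go(.605,-.3262,.02,-16)
s=manip.snapshot("top");np.savez("t2.npz",**s)
im=s["image"][:,:,::-1]
a=cv2.resize(im[190:320,175:305],None,fx=4,fy=4,interpolation=2)
cv2.imwrite("pics/t2.png",a)
P=cloud(s);m=((P[...,2]>.0145)&(P[...,2]<.025)&(P[...,0]>.52)&(P[...,0]<.63)&(P[...,1]>.23)&(P[...,1]<.32))
q=P[m];r=cv2.minAreaRect((q[:,:2]*1000).astype(np.float32));print(r,q[:,2].mean(),q[:,2].std(), np.linalg.lstsq(np.c_[q[:,:2],np.ones(len(q))],q[:,2],rcond=None)[0])
```

```text
t 9.9 psi -15.84 turn wz 0.16 tilt [-0.05  0.13  0.16]
shift before turn [ 0.0042 -0.0025  0.062 ] after [ 0.004  -0.0026  0.062 ] tcp [ 0.6004 -0.3276  0.082 ] F [0.5 0.7 0.3] gap 0.551 0.0
((575.4535522460938, 275.1060791015625), (107.79706573486328, 89.32184600830078), 0.23845221102237701) 0.017369246135812946 0.0020816819190285743 [0.00318849 0.00712745 0.01356049]
```

View pics/t2.png

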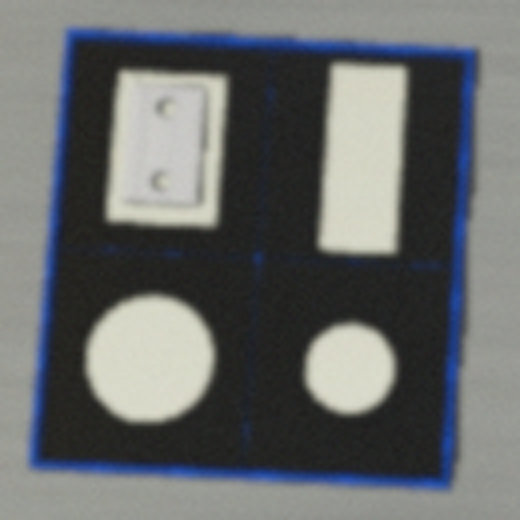

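The plate sits squarely within its recess, crop (168,145). Now grasping the grip.

Call:
{"name": "drive_tool", "arguments": {"plan": [[0.004,-0.0025,0.02,0,0,0,0.1],[0,0,0.02,0,0,0,0.1],[0,0,0.015,0,0,0,0.1],[0,0,0.003,0,0,0,0.1],[0,0,0,0,0,0,-0.3],[0,0,0,0,0,0,-0.6],[0,0,0,0,0,0,-0.8],[0,0,0,0,0,0,-0.8],[0,0,0,0,0,0,-0.8],[0,0,0,0,0,0,-0.8]], "newtons": 40}}

```text
t: 11.0
tcp_pos: [0.6063, -0.3274, 0.0261]
tool_rot: [0.99, -0.139, 0.001, 0.001]
force: [0.2, 0.8, 5.4]
finger_gap: 0.234
gripper_force: 40.7
```

Call:
{"name": "drive_tool", "arguments": {"plan": [[0,0,0,0,0,0,-0.8],[0,0,-0.01,0,0,0,-0.8],[0,0,-0.03,0,0,0,-0.8],[0,0,-0.03,0,0,0,-0.8],[0,0,-0.03,0,0,0,-0.8],[0,0,0,0,0,-7.4,-0.8],[0,0,0,0,0,-7.4,-0.8],[0,0,0,0,0,0,-0.8]]}}

```text
t: 11.8
tcp_pos: [0.6052, -0.3266, 0.1252]
tool_rot: [1.0, -0.011, -0.0, -0.0]
force: [1.3, 0.3, -1.1]
finger_gap: 0.239
gripper_force: 40.0
```

```bash
python3 -c "
from h import *
go(.575,.1706,.09,-1.2)"
```

```text
t 11.8 psi -1.21 turn wz -0.01 tilt [-0.01  0.02 -0.01]
shift before turn [-0.0407 -0.4965  0.0353] after [-0.0406 -0.4965  0.0352] tcp [ 0.6052 -0.3266  0.1252] F [ 1.3  0.3 -1.1] gap 0.239 40.01766800880432
```

Call:
{"name": "drive_tool", "arguments": {"plan": [[-0.0037,-0.0451,0,0,0,0,-0.8],[-0.0037,-0.0451,0,0,0,0,-0.8],[-0.0037,-0.0451,0,0,0,0,-0.8],[-0.0037,-0.0451,0,0,0,0,-0.8],[-0.0037,-0.0451,0,0,0,0,-0.8],[-0.0037,-0.0451,0,0,0,0,-0.8],[-0.0037,-0.0451,0,0,0,0,-0.8],[-0.0037,-0.0451,0,0,0,0,-0.8],[-0.0037,-0.0451,0,0,0,0,-0.8],[-0.0037,-0.0451,0,0,0,0,-0.8]]}}

```text
t: 12.8
tcp_pos: [0.5773, 0.1266, 0.1246]
tool_rot: [1.0, -0.012, -0.0, 0.0]
force: [1.1, -0.8, -1.1]
finger_gap: 0.241
gripper_force: 40.0
```

Call:
{"name": "drive_tool", "arguments": {"plan": [[-0.0037,-0.0451,0,0,0,0,-0.8],[0,0,0.02,0,0,0,-0.8],[0,0,0.02,0,0,0,-0.8],[0,0,0,0,0,0,-0.8],[0,0,0,0,0,0,-0.8]]}}

```text
t: 13.3
tcp_pos: [0.5749, 0.1699, 0.0845]
tool_rot: [1.0, -0.011, -0.001, 0.0]
force: [0.9, 0.0, -0.8]
finger_gap: 0.237
gripper_force: 40.0
```

Run:
```python
from h import *
from station import manip
go(.575,.1706,.034,-1.2)
s=manip.snapshot("scene");im=s["image"][:,:,::-1]
cv2.imwrite("pics/s5.png",cv2.resize(im[150:270,330:480],None,fx=5,fy=5,interpolation=2))
```

```text
t 13.3 psi -1.29 turn wz -0.09 tilt [ 0.01  0.08 -0.09]
shift before turn [ 0.0002 -0.0007  0.0505] after [ 0.0001 -0.0007  0.0505] tcp [0.5749 0.1699 0.0845] F [ 0.9  0.  -0.8] gap 0.237 40.002506375312805
```

View pics/s5.png

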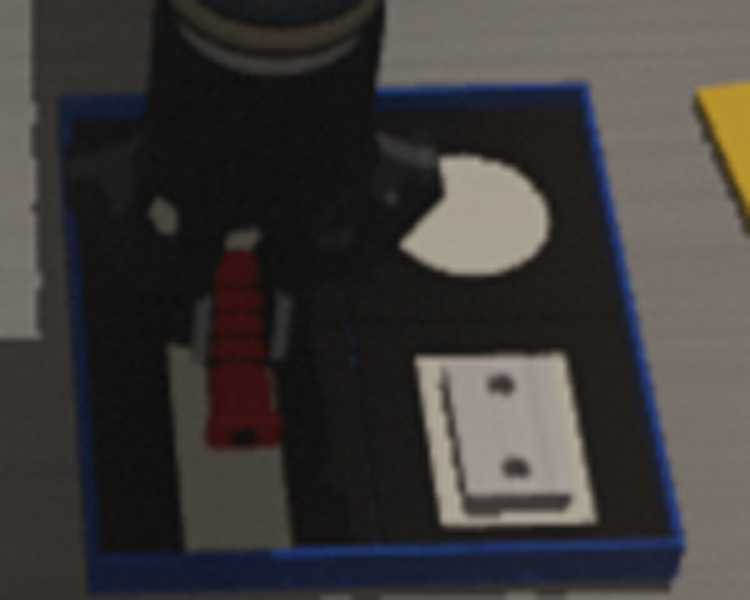

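The grip, crop (240,350), is aligned over its slot, and the plate lies flat in its recess at (505,430). Lowering.

Call:
{"name": "drive_tool", "arguments": {"plan": [[0,0,0.02,0,0,0,-0.8],[0,0,0.02,0,0,0,-0.8],[0,0,0.006,0,0,0,-0.8],[0,0,0.003,0,0,0,-0.8],[0,0,0.001,0,0,0,-0.8],[0,0,0.001,0,0,0,-0.8],[0,0,0.001,0,0,0,-0.8],[0,0,0,0,0,0,-0.8],[0,0,0,0,0,0,-0.8]]}}

```text
t: 14.25
tcp_pos: [0.576, 0.17, 0.0341]
tool_rot: [1.0, -0.01, 0.001, -0.0]
force: [-0.3, -1.2, 7.0]
finger_gap: 0.238
gripper_force: 40.7
```

Call:
{"name": "drive_tool", "arguments": {"plan": [[0,0,0,0,0,0,-0.4],[0,0,0,0,0,0,-0.15],[0,0,0,0,0,0,-0.1],[0,0,0,0,0,0,-0.1],[0,0,-0.005,0,0,0,-0.1],[0,0,-0.03,0,0,0,-0.1],[0,0,-0.04,0,0,0,0.3],[0,0,-0.04,0,0,0,0.5],[0,0,0,0,0,0,0.5]]}}

```text
t: 15.15
tcp_pos: [0.5792, 0.1706, 0.1538]
tool_rot: [1.0, -0.01, 0.006, -0.001]
force: [0.9, 0.8, 1.1]
finger_gap: 0.751
gripper_force: 0.0
```

```bash
python3 -c "
from h import *
go(.6187,-.0752,.08,-1.2)"
```

```text
t 15.2 psi -1.19 turn wz 0.01 tilt [-0.09 -0.71  0.01]
shift before turn [0.0437 0.245  0.074 ] after [0.0446 0.2449 0.0738] tcp [0.5792 0.1706 0.1538] F [0.9 0.8 1.1] gap 0.751 0.0
```

Call:
{"name": "drive_tool", "arguments": {"plan": [[0.008,0.0408,0,0,0,0,0.5],[0.008,0.0408,0,0,0,0,0.5],[0.008,0.0408,0,0,0,0,0.5],[0.008,0.0408,0,0,0,0,0.5],[0.008,0.0408,0,0,0,0,0.5],[0.007,0.0408,0,0,0,0,0.5],[0,0,0.03,0,0,0,0.5],[0,0,0.03,0,0,0,0.5],[0,0,0,0,0,0,0.5],[0,0,0,0,0,0,0.5]]}}

```text
t: 16.15
tcp_pos: [0.6165, -0.0754, 0.0872]
tool_rot: [1.0, -0.01, -0.001, -0.0]
force: [-0.2, -0.5, 1.3]
finger_gap: 0.749
gripper_force: 0.0
```

Run:
```python
from h import *
from station import manip
go(.6187,-.0752,.024,-1.2)
s=manip.snapshot("top");im=s["image"][:,:,::-1]
cv2.imwrite("pics/t3.png",cv2.resize(im[165:320,175:410],None,fx=3.4,fy=3.4,interpolation=2))
```

```text
t 16.1 psi -1.19 turn wz 0.01 tilt [-0.03  0.11  0.01]
shift before turn [ 0.0023 -0.0002  0.0632] after [ 0.0022 -0.0003  0.0632] tcp [ 0.6165 -0.0754  0.0872] F [-0.2 -0.5  1.3] gap 0.749 0.0
```

View pics/t3.png

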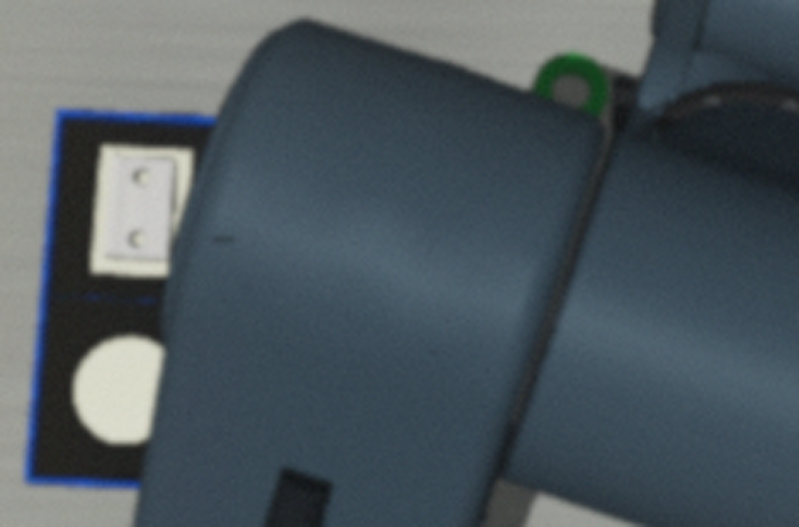

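The arm hides the grip slot and collar in this view, and the plate is unchanged at (140,210). On with the collar grasp.

Call:
{"name": "drive_tool", "arguments": {"plan": [[0.0023,0,0.02,0,0,0,0.5],[0,0,0.02,0,0,0,0.5],[0,0,0.02,0,0,0,0.5],[0,0,0.005,0,0,0,0.5],[0,0,0,0,0,0,0.2],[0,0,0,0,0,0,-0.1],[0,0,0,0,0,0,-0.3],[0,0,0,0,0,0,-0.3],[0,0,0,0,0,0,-0.3],[0,0,0,0,0,0,-0.3]], "newtons": 60}}

```text
t: 17.2
tcp_pos: [0.6204, -0.0757, 0.0247]
tool_rot: [1.0, -0.01, 0.001, 0.0]
force: [-1.0, 1.5, 6.4]
finger_gap: 0.521
gripper_force: 61.1
```

Call:
{"name": "drive_tool", "arguments": {"plan": [[0,0,0,0,0,0,-0.3],[0,0,-0.01,0,0,0,-0.3],[0,0,-0.03,0,0,0,-0.3],[0,0,-0.03,0,0,0,-0.3],[0,0,-0.03,0,0,0,-0.3],[0,0,0,0,0,0,-0.3],[0,0,0,0,0,0,-0.3]]}}

```text
t: 17.9
tcp_pos: [0.6196, -0.0759, 0.1236]
tool_rot: [1.0, -0.01, 0.001, 0.0]
force: [-0.9, -0.3, -3.3]
finger_gap: 0.517
gripper_force: 61.7
```

```bash
python3 -c "
from h import *
go(.464,.279,.09,-1.2)"
```

```text
t 17.9 psi -1.20 turn wz 0.00 tilt [ 0.04 -0.09  0.  ]
shift before turn [-0.1631 -0.3516  0.0331] after [-0.163  -0.3516  0.0336] tcp [ 0.6196 -0.0759  0.1236] F [-0.9 -0.3 -3.3] gap 0.517 61.66675865650177
```

Call:
{"name": "drive_tool", "arguments": {"plan": [[-0.0203,-0.044,0,0,0,0,-0.3],[-0.0203,-0.044,0,0,0,0,-0.3],[-0.0203,-0.044,0,0,0,0,-0.3],[-0.0203,-0.044,0,0,0,0,-0.3],[-0.0203,-0.044,0,0,0,0,-0.3],[-0.0203,-0.044,0,0,0,0,-0.3],[-0.0203,-0.044,0,0,0,0,-0.3],[-0.0203,-0.044,0,0,0,0,-0.3],[0,0,0,0,0,0,-0.3],[0,0,0,0,0,0,-0.3]]}}

```text
t: 18.9
tcp_pos: [0.4626, 0.2803, 0.1214]
tool_rot: [1.0, -0.009, -0.001, 0.001]
force: [1.0, -0.3, -1.8]
finger_gap: 0.517
gripper_force: 61.8
```

Run:
```python
from h import *
from station import manip
go(.4645,.279,.0327,-1.2)
s=manip.snapshot("scene");im=s["image"][:,:,::-1]
cv2.imwrite("pics/s6.png",cv2.resize(im[120:270,330:480],None,fx=4,fy=4,interpolation=2))
```

```text
t 18.9 psi -1.00 turn wz 0.20 tilt [0.08 0.16 0.2 ]
shift before turn [0.0022 0.0011 0.0887] after [0.0019 0.0013 0.0887] tcp [0.4626 0.2803 0.1214] F [ 1.  -0.3 -1.8] gap 0.517 61.8435537815094
```

View pics/s6.png

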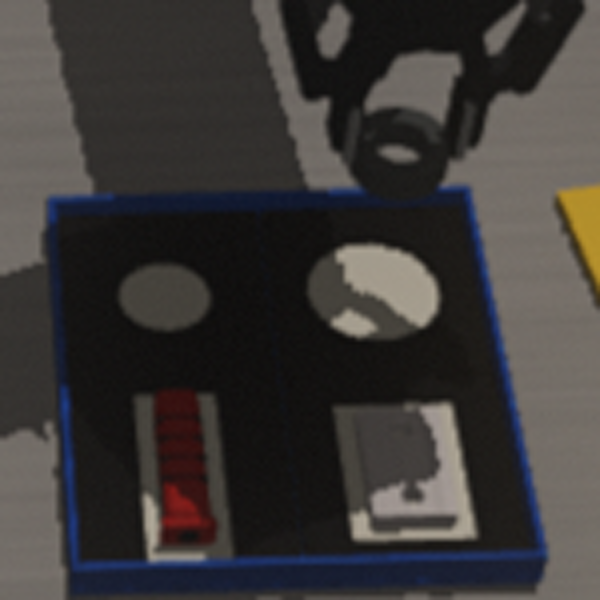

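The grip, crop (183,465), lies in its slot. The collar, (400,150), is held above the large recess. Lowering.

Call:
{"name": "drive_tool", "arguments": {"plan": [[0.002,0.001,0.03,0,0,0,-0.3],[0,0,0.03,0,0,0,-0.3],[0,0,0.015,0,0,0,-0.3],[0,0,0.008,0,0,0,-0.3],[0,0,0.003,0,0,0,-0.3],[0,0,0.002,0,0,0,-0.3],[0,0,0.001,0,0,0,-0.3],[0,0,0.001,0,0,0,-0.3],[0,0,0,0,0,0,-0.3],[0,0,0,0,0,0,-0.3]]}}

```text
t: 19.95
tcp_pos: [0.4665, 0.2787, 0.0333]
tool_rot: [1.0, -0.01, 0.0, -0.0]
force: [-0.2, -0.2, -2.4]
finger_gap: 0.519
gripper_force: 61.9
```

Call:
{"name": "drive_tool", "arguments": {"plan": [[0,0,0.001,0,0,0,-0.3],[0,0,0.0005,0,0,0,-0.3],[0,0,0,0,0,0,-0.3],[0,0,0,0,0,0,0.1],[0,0,0,0,0,0,0.3],[0,0,0,0,0,0,0.35],[0,0,0,0,0,0,0.35],[0,0,-0.005,0,0,0,0.35],[0,0,-0.02,0,0,0,0.35]]}}

```text
t: 20.85
tcp_pos: [0.4651, 0.278, 0.0551]
tool_rot: [1.0, -0.011, -0.002, 0.001]
force: [0.2, -0.3, -0.2]
finger_gap: 0.673
gripper_force: 0.0
```

Call:
{"name": "drive_tool", "arguments": {"plan": [[0,0,-0.04,0,0,0,0.2],[0,0,-0.04,0,0,0,0.2],[0,0,-0.03,0,0,0,0.2],[0,0,0,0,0,0,0.2],[0,0,0,0,0,0,0.2]]}}

```text
t: 21.35
tcp_pos: [0.4665, 0.2786, 0.1671]
tool_rot: [1.0, -0.01, 0.001, -0.0]
force: [-0.5, -0.2, -0.1]
finger_gap: 0.602
gripper_force: 0.0
```

```bash
python3 -c "
from h import *
go(.6255,-.1965,.12,-1.2)"
```

```text
t 21.4 psi -1.20 turn wz 0.00 tilt [-0.03 -0.09  0.  ]
shift before turn [0.1688 0.4717 0.0471] after [0.1689 0.4716 0.0471] tcp [0.4665 0.2786 0.1671] F [-0.5 -0.2 -0.1] gap 0.602 0.0
```

Call:
{"name": "drive_tool", "arguments": {"plan": [[0.0168,0.0471,0,0,0,0,0.2],[0.0168,0.0471,0,0,0,0,0.2],[0.0168,0.0471,0,0,0,0,0.2],[0.0168,0.0471,0,0,0,0,0.2],[0.0168,0.0471,0,0,0,0,0.2],[0.0168,0.0471,0,0,0,0,0.2],[0.0168,0.0471,0,0,0,0,0.2],[0.0168,0.0471,0,0,0,0,0.2],[0.0168,0.0471,0,0,0,0,0.2],[0.0168,0.0471,0,0,0,0,0.2]]}}

```text
t: 22.35
tcp_pos: [0.6235, -0.1974, 0.1638]
tool_rot: [1.0, -0.011, -0.002, -0.001]
force: [0.8, -0.0, 1.0]
finger_gap: 0.604
gripper_force: 0.0
```

Call:
{"name": "drive_tool", "arguments": {"plan": [[0,0,0.04,0,0,0,0.2],[0,0,0.03,0,0,0,0.2],[0,0,0,0,0,0,0.2],[0,0,0,0,0,0,0.2]]}}

```text
t: 22.75
tcp_pos: [0.6233, -0.1952, 0.0945]
tool_rot: [1.0, -0.01, -0.002, -0.001]
force: [-0.9, -0.2, -0.4]
finger_gap: 0.603
gripper_force: 0.0
```

Run:
```python
from h import *
from station import manip
go(.6247,-.1965,.036,-1.2)
s=manip.snapshot("scene");im=s["image"][:,:,::-1]
cv2.imwrite("pics/s7.png",cv2.resize(im[150:290,100:470],None,fx=2.15,fy=2.15,interpolation=2))
```

```text
t 22.8 psi -1.19 turn wz 0.01 tilt [-0.11  0.21  0.01]
shift before turn [0.0016 0.0014 0.0585] after [0.0014 0.0013 0.0585] tcp [ 0.6233 -0.1952  0.0945] F [-0.9 -0.2 -0.4] gap 0.603 0.0
```

View pics/s7.png

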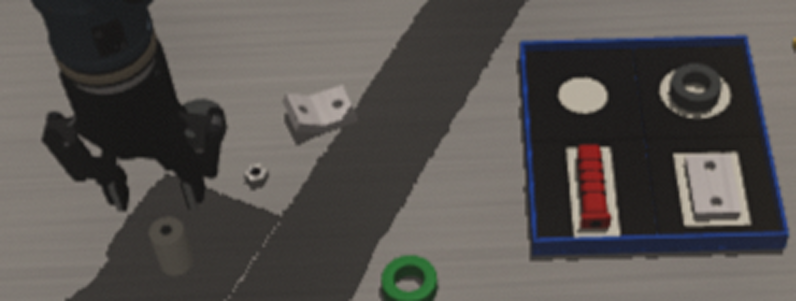

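The collar, (693,88), sits in its recess, and the fingers straddle the pillar at (168,245). Grasp the pillar.

Call:
{"name": "drive_tool", "arguments": {"plan": [[0.001,0.001,0.03,0,0,0,0.2],[0,0,0.02,0,0,0,0.2],[0,0,0.01,0,0,0,0.2],[0,0,0,0,0,0,0],[0,0,0,0,0,0,-0.3],[0,0,0,0,0,0,-0.6],[0,0,0,0,0,0,-0.6],[0,0,0,0,0,0,-0.6],[0,0,0,0,0,0,-0.6],[0,0,0,0,0,0,-0.6]], "newtons": 40}}

```text
t: 23.8
tcp_pos: [0.6265, -0.1973, 0.0379]
tool_rot: [1.0, -0.011, 0.001, 0.001]
force: [-0.0, 0.1, 6.1]
finger_gap: 0.341
gripper_force: 39.9
```

Call:
{"name": "drive_tool", "arguments": {"plan": [[0,0,0,0,0,0,-0.6],[0,0,-0.01,0,0,0,-0.6],[0,0,-0.03,0,0,0,-0.6],[0,0,-0.03,0,0,0,-0.6],[0,0,-0.03,0,0,0,-0.6],[0,0,0,0,0,0,-0.6],[0,0,0,0,0,0,-0.6]]}}

```text
t: 24.5
tcp_pos: [0.6255, -0.1969, 0.1372]
tool_rot: [1.0, -0.01, 0.001, 0.0]
force: [-0.6, 0.6, -0.6]
finger_gap: 0.334
gripper_force: 39.7
```

```bash
python3 -c "
from h import *
go(.4625,.173,.1,-1.2)"
```

```text
t 24.5 psi -1.20 turn wz 0.00 tilt [ 0.04 -0.06  0.  ]
shift before turn [-0.1707 -0.3665  0.0368] after [-0.1707 -0.3664  0.0372] tcp [ 0.6255 -0.1969  0.1372] F [-0.6  0.6 -0.6] gap 0.334 39.69983160495758
```

Call:
{"name": "drive_tool", "arguments": {"plan": [[-0.0213,-0.0458,0,0,0,0,-0.6],[-0.0213,-0.0458,0,0,0,0,-0.6],[-0.0213,-0.0458,0,0,0,0,-0.6],[-0.0213,-0.0458,0,0,0,0,-0.6],[-0.0213,-0.0458,0,0,0,0,-0.6],[-0.0213,-0.0458,0,0,0,0,-0.6],[-0.0213,-0.0458,0,0,0,0,-0.6],[-0.0213,-0.0458,0,0,0,0,-0.6],[0,0,0.03,0,0,0,-0.6],[0,0,0,0,0,0,-0.6]]}}

```text
t: 25.5
tcp_pos: [0.4603, 0.1703, 0.1032]
tool_rot: [1.0, -0.009, -0.005, 0.001]
force: [0.0, -0.3, -0.8]
finger_gap: 0.336
gripper_force: 39.8
```

Run:
```python
from h import *
from station import manip
go(.4625,.173,.0459,-1.2)
s=manip.snapshot("scene");im=s["image"][:,:,::-1]
cv2.imwrite("pics/s8.png",cv2.resize(im[120:270,330:480],None,fx=4,fy=4,interpolation=2))
```

```text
t 25.5 psi -1.00 turn wz 0.20 tilt [0.09 0.53 0.2 ]
shift before turn [ 0.0027 -0.0028  0.0572] after [ 0.0022 -0.0027  0.0573] tcp [0.4603 0.1703 0.1032] F [ 0.  -0.3 -0.8] gap 0.336 39.77252125740051
```

View pics/s8.png

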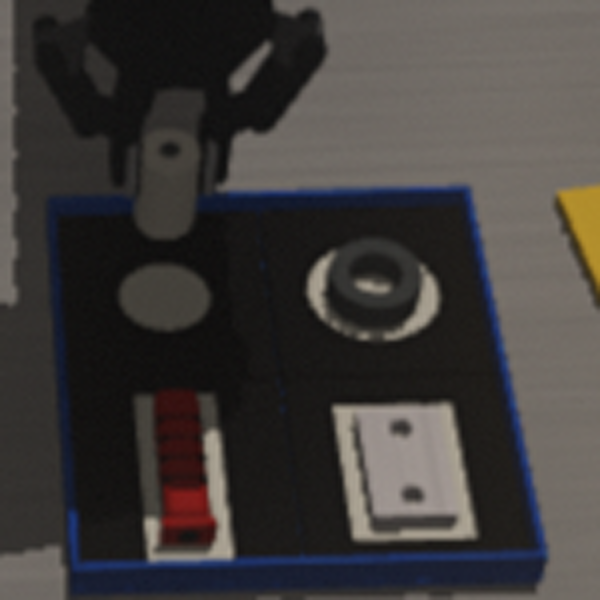

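The pillar, crop (168,190), is upright and aligned with the small recess at (165,297). The other three are seated. Lowering.

Call:
{"name": "drive_tool", "arguments": {"plan": [[0.001,-0.001,0.02,0,0,0,-0.6],[0,0,0.02,0,0,0,-0.6],[0,0,0.008,0,0,0,-0.6],[0,0,0.004,0,0,0,-0.6],[0,0,0.002,0,0,0,-0.6],[0,0,0.001,0,0,0,-0.6],[0,0,0,0,0,0,-0.6],[0,0,0,0,0,0,-0.6]]}}

```text
t: 26.35
tcp_pos: [0.4657, 0.1703, 0.0518]
tool_rot: [1.0, -0.01, 0.001, -0.0]
force: [-0.2, 0.2, -0.9]
finger_gap: 0.335
gripper_force: 39.8
```

Call:
{"name": "drive_tool", "arguments": {"plan": [[-0.002,-0.001,0.003,0,0,0,-0.6],[0,0,0.001,0,0,0,-0.6],[0,0,0.001,0,0,0,-0.6],[0,0,0.001,0,0,0,-0.6],[0,0,0.0005,0,0,0,-0.6],[0,0,0,0,0,0,-0.6],[0,0,0,0,0,0,-0.6]]}}

```text
t: 27.05
tcp_pos: [0.4633, 0.1714, 0.0459]
tool_rot: [1.0, -0.01, 0.0, -0.0]
force: [-1.6, -0.5, 9.8]
finger_gap: 0.336
gripper_force: 40.8
```

Call:
{"name": "drive_tool", "arguments": {"plan": [[0,0,-0.0005,0,0,0,-0.5],[0,0,0,0,0,0,-0.3],[0,0,0,0,0,0,0.0],[0,0,0,0,0,0,0.1],[0,0,0,0,0,0,0.1],[0,0,-0.01,0,0,0,0.1],[0,0,-0.03,0,0,0,0.1],[0,0,-0.04,0,0,0,0.1],[0,0,-0.04,0,0,0,0.1],[0,0,-0.04,0,0,0,0.1]]}}

```text
t: 28.05
tcp_pos: [0.463, 0.1712, 0.2074]
tool_rot: [1.0, -0.01, -0.0, 0.0]
force: [1.3, -0.0, -1.1]
finger_gap: 0.551
gripper_force: 0.0
```

Call:
{"name": "drive_tool", "arguments": {"plan": [[0,0.04,0,0,0,0,0.1],[0,0.04,0,0,0,0,0.1],[0,0.04,0,0,0,0,0.1],[0,0.04,0,0,0,0,0.1],[0,0.04,0,0,0,0,0.1],[0,0,0,0,0,0,0.1],[0,0,0,0,0,0,0.1],[0,0,0,0,0,0,0.1]]}}

```text
t: 28.85
tcp_pos: [0.4588, -0.0278, 0.2055]
tool_rot: [1.0, -0.01, -0.0, -0.0]
force: [0.1, 0.8, 0.1]
finger_gap: 0.552
gripper_force: 0.0
```

Run:
```python
from h import *
from station import manip
for n in("top","scene"):
    s=manip.snapshot(n);P=cloud(s)
    for nm,x,y,h,r in(("plate",577.5,276.5,18,40),("grip",575,170.6,26,46),("collar",464,279,26,32),("spacer",462,172.5,56,24)):
        m=(abs(P[...,2]*1000-h)<4)&(np.hypot(P[...,0]*1000-x,P[...,1]*1000-y)<r)
        q=P[m]*1000;c=cv2.minAreaRect(q[:,:2].astype(np.float32));print(n,nm,np.subtract(c[0],(x,y)).round(1),np.round(c[1]),round(c[2],1),"z",np.median(q[:,2]).round(1))
cv2.imwrite("pics/s9.png",cv2.resize(s["image"][120:270,100:480,::-1],None,fx=2.1,fy=2.1,interpolation=2))
```

```text
top plate [ 1.7 -0.7] [65. 77.] 2.7 z 17.5
top grip [ 0.1 -0.5] [24. 83.] 87.6 z 25.4
top collar [ 1.3 -0.9] [46. 46.] 58.3 z 25.4
top spacer [-0.  -1.5] [29. 27.] 87.1 z 55.9
scene plate [ 0.6 -0.4] [78. 68.] 86.6 z 19.0
scene grip [ 2.4 -1.8] [25. 83.] 89.5 z 27.1
scene collar [ 2.3 -1.1] [48. 47.] 11.1 z 27.1
scene spacer [ 1.5 -1.8] [31. 28.] 23.0 z 57.6
```

View pics/s9.png

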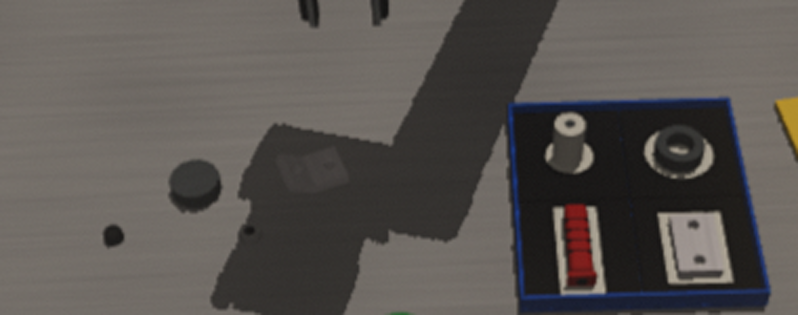

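All four parts are seated near their recess centres at the expected heights. The rejects, at (313,168) and (195,183), have not moved.

```bash
python3 -c "
from station import manip
print(manip.sign_off())"
```

```text
the job is handed in; nothing more can be done
None
```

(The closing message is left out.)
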